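Set up the white background plate and present a punch in front of it

TASK

Take the white background plate out of its slotted rack, stand it with a short edge on the bench and lean it squarely, sloping back by about 20 degrees, against the flat front face of the dark clamping block, and let go of it. Then draw the long pointed steel punch out of its bore and finish while holding it still in the gripper, slanting at about 45 degrees, in front of the middle of the plate: its middle about 18 cm above the bench and about 15 cm out from the clamping block's front face, touching nothing but the gripper. Leave the short stub, the steel sleeve and the small jaw where they are.

Things in the scene. Friction and masses are not known exactly. Their poses are not given: they have to be found in the camera images.
- plate: Loose stiff white plastic plate, 120 wide (x) x 8 thick (y) x 200 mm high (z), 0.2 kg; origin at the centre of its bottom 120 x 8 edge. At the start it stands upright in the rack's slot, its foot 8 mm above the bench, its top edge at 208 mm. Both faces are alike.
- rack: Fixed aluminium rack with one open-ended slot for the plate along its own x: base 140 (x) x 70 (y) x 8 mm, two walls 140 long x 5 thick, up to 60 mm above the bench, 11 mm apart. Origin at the centre of its underside on the bench. The rack may stand to the robot's left or right (it and the holder change places).
- block: Fixed dark grey-blue plastic clamping block (42 mm vertical hole in its top), 112 (x) x 80 (y) x 105 mm high; near the top, 16 mm shoulders widen it to 144 mm in x. Origin at the centre of its underside on the bench, z up. Its flat front face is at y = -40 mm of its own frame and looks along its own -y, roughly to the robot's right. The plate leans on the top edge of this face, at 105 mm height.
- holder: Fixed aluminium holder block 170 (x) x 70 (y) x 60 mm high, with two blind bores 24 mm in diameter and 48 mm deep in its top, at x = -45 and +45 mm, y = 0 of its own frame; punch and stub stand in them, either way round. Origin at the centre of its underside on the bench.
- punch: Loose steel punch, 140 mm long, 0.3 kg, round about its z. Origin: centre of its foot; z towards the nose. Diameters from the foot: shank 22 mm to 45 mm, collar 40 mm to 55 mm, body 26 mm (grip here) to 115 mm, nose tapering to 12 mm at 140 mm. It starts upright, nose up, collar on the holder's top, shank in the bore with 1 mm play all round; foot 15 mm above the bench.
- punch_mid (a point): The middle of the punch, on its axis 70 mm from the foot.
- punch_nose (a point): The nose end of the punch, on its axis 140 mm from the foot.
- stub: Bystander: short steel stub in the holder's other bore, with the same shank and a plain 40 mm diameter head 39 mm high; its top is 99 mm above the bench. Origin at the centre of its foot, 15 mm above the bench.
- sleeve: Bystander: steel sleeve standing on the bench, 52 mm outside and 42 mm inside diameter, 50 mm high. Origin at the centre of its underside.
- small_jaw: Bystander: small dark blue plastic jaw on the bench, 50 (x) x 57 (y) x 50 mm high. Origin at its underside, near its centre.
Mind the look-alikes: they are no part of the job. Of the things that look like the plate, the largest one is meant.

How it is judged (in metres and radians):
On the way, in this order (a step that is already met when the one before it is completed fails the run):
1. the plate leans against the front face of the clamping block, let go (angle between plate's own z axis and vertical between 0.12 and 0.65 rad and contact force between plate and block above 0.1 N and height (world z) of plate below 0.02 m and x of plate in the frame of block between -0.05 and 0.05 m and y of plate in the frame of block between -0.14 and -0.045 m and angle between the x axis of plate and the x axis of block, either way round below 0.35 rad and contact force between plate and the arm below 0.05 N and contact force between plate and the fingers below 0.05 N and linear speed of plate below 0.02 m/s), for 0.3 s.
2. the punch is drawn clear of its bore, in the gripper (height (world z) of punch above 0.07 m and contact force between punch and the fingers above 2 N and contact force between punch and holder below 0.05 N), for 0.1 s.
At the end, for the whole second after the job is handed in: Plate: foot on bench, leaning 7-37 deg on the block's front within 50 mm of its middle, square within 20 deg, untouched. Punch: held still by the fingers alone, 30-60 deg from upright, middle 130-240 mm up and 70-240 mm out from the block, within 80 mm sideways. Bystanders moved under 20 mm (all of step 1 and all of step 2 and angle between punch's own z axis and vertical between 0.52 and 1.05 rad and height (world z) of punch_mid between 0.13 and 0.24 m and height (world z) of punch_nose above 0.07 m and x of punch_mid in the frame of block between -0.08 and 0.08 m and y of punch_mid in the frame of block between -0.28 and -0.11 m and contact force between punch and block below 0.05 N and contact force between punch and plate below 0.05 N and contact force between punch and rack below 0.05 N and contact force between punch and stub below 0.05 N and contact force between punch and sleeve below 0.05 N and contact force between punch and small_jaw below 0.05 N and linear speed of punch below 0.03 m/s and angular speed of punch below 0.2 rad/s and distance of each of stub, sleeve, small_jaw from where it was at the start of the episode below 0.02 m and angle between each of stub, sleeve, small_jaw's own z axis and vertical below 0.25 rad); the arm keeps its last pose, push and grip.
It fails at once if the stub is moved by more than 30 mm or knocked over (distance of stub from where it was at the start of the episode above 0.03 m or angle between stub's own z axis and vertical above 0.6 rad).
It fails at once if the sleeve is moved by more than 30 mm or knocked over (distance of sleeve from where it was at the start of the episode above 0.03 m or angle between sleeve's own z axis and vertical above 0.6 rad).
It fails at once if the small jaw is moved by more than 30 mm or knocked over (distance of small_jaw from where it was at the start of the episode above 0.03 m or angle between small_jaw's own z axis and vertical above 0.6 rad).
It also fails if it takes over 58 s, if anything falls off the work surface, if the arm or the gripper's body presses on something with over 40 N, if the wrist force passes 120 N, or if a joint passes its speed limit or range.

ROBOT

A 6-joint arm with a two-finger parallel gripper is mounted at the origin on the work surface. World frame = base frame: x ahead of the robot, y to its left, z up, the work surface at z = 0. Lengths are in m, angles in degrees, forces in N, time in s.
With the tool pointing down it reaches from about 0.3 to 0.85 m from the base axis. Payload 4.2 kg.
Tool frame: the origin (TCP) lies midway between the tips of the shut fingers; the grasp point (between the pads) lies 19 mm behind it; y points along the fingers, z is the direction in which the jaws open and shut, and the axes are right-handed (so a half turn about y gives the same grasp; the last joint's range is limited). The gripper opens to 91 mm and grips with 3 to 60 N. Pads are 32 mm wide; open, the fingers measure 118 mm over their backs; the gripper's body (76 mm by 178 mm) begins 60 mm behind the grasp point.
Start: joints at [63.255, 18.312, 89.639, -0, 72.044, -1.146], TCP at [0.248, 0.519, 0.214] pointing down, gripper open.
Joint ranges: [-177.97, 177.97], [-48.28, 115.42], [12.27, 149.76], [-77.06, 257.06], [2.81, 150.46], [-146.56, 146.56]. Speed limits (degrees/s): [147.25, 147.25, 180, 180, 180, 180].

INTERFACE

Orientations are given as a 3x3 rotation matrix whose columns are the frame's x, y, z axes.
In Python, from plant import arm, read_camera, calibration, spotter gives the robot as it stands.
- The arm moves only by the tool send_rows, never from a script. Its arguments are lists of equal length, an entry for each row: "offset": the shift along the tool's x, y, z in cm, a list of three; "twist": the turn, a rotation vector about the tool's x, y, z in degrees, a list of three; "jaw": the finger opening in cm, from 0 to 9.12. In form: {"offset": [[tx, ty, tz], ...], "twist": [[wx, wy, wz], ...], "jaw": [jaw, ...]}. A call has 1 to 20 rows; each row is the pose to reach, as a shift and turn from the pose commanded when the call began, along the tool's axes at that moment; what a row does not reach only later rows make up. A row lasts 1/10 s, in which the tool goes at most 50 mm and 8.59 degrees, less where a joint would pass 70% of its speed; a pose out of reach is approached as far as the arm can. A call with a gripper value outside its range is refused whole. The fingers move at their own pace and stop on an object; "force" is the grip in N (left out, the last holds). Time passes only in rows, so rows that repeat a pose let the fingers close. It gives the time, the measured TCP pose, the force and the opening at its end, in the units of the state.
- arm.get_obs(): the state, without advancing time (a new reading comes with each control period).
- read_camera(name): name is "scene" or "top" or "wrist"; returns the picture (400x640x3 uint8, blue, green, red); there is no depth.
- calibration(name): a dict with "intrinsics" (3x3 intrinsics, pixels), "R" (3x3) and "t" (3): a world point X has camera coordinates R X + t. Camera axes: x right, y down, z forward; pixel columns grow to the right and rows downward; lengths in m; the calibration is good to about 2 mm. A picture is of the moment at which its call begins: read the wrist's pose just before it. calibration takes no time and is no camera call; for the wrist camera it gives the pose at the moment of the call.
- arm.hand_in(): hands the job in, once; it reports no verdict.
Trained networks look in the newest picture that a camera, given by its name, has taken for a name from the list of things; names that differ only in an ending like _2 or _b are one class to them, and where a whole thing is asked for, a point or a joint stands for the part that bears it (a point fixed in the world has none). Each returns a list of dicts, best first, with "confidence" (0 to 1); they miss things now and then, are a little off and sometimes report something else, mostly with a low value. They report only what shows in the picture. A call takes as long as a camera call. They do not tell look-alikes from the thing itself.
- spotter.recognise(camera, query): "box" ([left, top, right, bottom] in pixels, round what is visible of it).
- spotter.trace(camera, query): "pixels" (400x640 bool, what is visible of it) and "box" ([left, top, right, bottom] in pixels, round what is visible of it).
- spotter.mark_of(camera, query): "uv" ([column, row] in pixels: a listed point, or the origin of a listed thing).
The state is a dict: "clock": time; "qpos": joint angles; "joint_vel": joint speeds; "effort": joint torques, N m; "tcp_pos": TCP position; "ee_rot": TCP orientation; "wrist_force": force on the tool from outside, world axes, zero at the start; "ft_torque": the same for the moment, N m; "finger_gap": opening from 0.0 (shut) to 1.0 (fully open).
Only numpy, scipy, OpenCV 4.12 (cv2) and the standard library are available. Lean on these libraries where they do the work, as an engineer would, in place of code of your own. Each camera call takes 0.05 s, during which the arm holds its last target. There are 200 camera calls.

## Working session

There is one attempt and no reset: what is moved stays moved. The work goes in short steps, Python scripts to look and compute and a tool call to move; the robot and the scene stay as the last step left them, time stands still between calls to the robot, and variables do not carry over. Pictures are saved under pics/ and viewed, on a budget of 10 in all, crops included, one or two more only if the job needs it, and the job is handed in when it is done.

Besides the shell and the picture viewer there is one more tool, called after "Emit:" by a JSON object that holds its "api" and its "payload", one argument or row to a line. send_rows: Moves the arm, as the interface text tells. Its arguments: {"type":"object","properties":{"offset":{"type":"array"},"twist":{"type":"array"},"jaw":{"type":"array"},"force":{"type":"number"}},"required":["offset","twist","jaw"]}

```bash
ls; mkdir -p pics
cat > h.py <<'E'
import numpy as np, cv2
from plant import arm, read_camera, calibration, spotter
def ray(c,uv):
    K=np.array(c["intrinsics"]);R=np.array(c["R"]);t=np.array(c["t"])
    d=R.T@np.linalg.solve(K,[uv[0],uv[1],1.]);o=-R.T@t
    return o,d
def onz(c,uv,z):
    o,d=ray(c,uv);return o+d*(z-o[2])/d[2]
def proj(c,X):
    K=np.array(c["intrinsics"]);p=K@(np.array(c["R"])@np.array(X)+np.array(c["t"]));return p[:2]/p[2]
E
python3 - <<'E'
from h import *
print(arm.get_obs())
for n in ("scene","top"):
    im=read_camera(n);cv2.imwrite(f"pics/{n}0.png",im);np.save(f"{n}0.npy",im)
    c=calibration(n);print(n,ray(c,(320,200)))
    for q in "plate rack block holder punch stub sleeve small_jaw punch_nose".split():
        for f in (spotter.mark_of,):
            for r in f(n,q)[:3]:
                print(q,r["confidence"],np.round(r["uv"]),onz(c,r["uv"],0).round(3))
        for r in spotter.recognise(n,q)[:3]: print("   box",round(r["confidence"],2),np.round(r["box"]))
E
```

```text
pics
{'clock': 0.0, 'qpos': array([ 6.32539537e+01,  1.83515707e+01,  8.97065942e+01, -2.40877736e-03,
        7.20437536e+01, -1.14611991e+00]), 'joint_vel': array([ 0.04575929, -0.0271022 , -0.02705201,  0.05765044,  0.00494876,
        0.01977757]), 'effort': array([-9.32432704e-04, -4.12464416e+01, -2.31967056e+01,  7.25099863e-02,
        4.54534509e-02, -1.60893551e-04]), 'tcp_pos': array([0.24823331, 0.51809406, 0.21311972]), 'ee_rot': array([[ 9.01838698e-01, -7.64816441e-04,  4.32072190e-01],
       [-4.32072867e-01, -1.60649543e-03,  9.01837268e-01],
       [ 4.38203077e-06, -9.99998417e-01, -1.77925618e-03]]), 'wrist_force': array([-0.35472761, -0.22074583,  0.71479703]), 'ft_torque': array([0.04845557, 0.01904003, 0.0103333 ]), 'finger_gap': 0.9973512361138847}
scene (array([ 1.43179533, -0.26256187,  0.75404741]), array([-0.78690608,  0.19977257, -0.58410913]))
plate 0.92 [155. 221.] [ 0.413 -0.49   0.   ]
plate 0.89 [209. 224.] [ 0.464 -0.34   0.   ]
plate 0.64 [231. 195.] [ 0.332 -0.27   0.   ]
   box 0.79 [195. 155. 208. 233.]
   box 0.76 [220. 148. 237. 198.]
   box 
[... 1264 characters left out ...]
77. 225.]
   box 0.43 [318. 115. 331. 141.]
   box 0.29 [402. 192. 433. 251.]
holder 0.65 [182. 210.] [0.534 0.302 0.   ]
holder 0.33 [184. 224.] [0.494 0.296 0.   ]
   box 0.86 [152. 174. 203. 244.]
   box 0.62 [155. 180. 176. 200.]
punch 0.61 [184. 222.] [0.5   0.296 0.   ]
   box 0.78 [164. 210. 188. 229.]
stub 0.54 [173. 195.] [0.578 0.33  0.   ]
   box 0.83 [154. 181. 176. 196.]
   box 0.25 [317. 116. 334. 139.]
sleeve 0.55 [327. 133.] [ 0.748 -0.107  0.   ]
   box 0.54 [316. 117. 333. 140.]
small_jaw 0.96 [289. 260.] [0.388 0.007 0.   ]
   box 0.68 [275. 250. 298. 272.]
   box 0.68 [401. 193. 431. 250.]
punch_nose 0.51 [167. 216.] [ 0.518  0.345 -0.   ]
   box 0.6 [167. 214. 190. 228.]
```

Run:
```python
from h import *
a=cv2.resize(np.load("top0.npy")[100:310,130:520],None,fx=2.05,fy=2.05,interpolation=cv2.INTER_CUBIC)
cv2.imwrite("pics/a.png",a)
b=cv2.resize(np.load("scene0.npy")[130:310,120:480],None,fx=2.2,fy=2.2,interpolation=cv2.INTER_CUBIC)
cv2.imwrite("pics/b.png",b)
```

```text
(no output)
```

View pics/a.png

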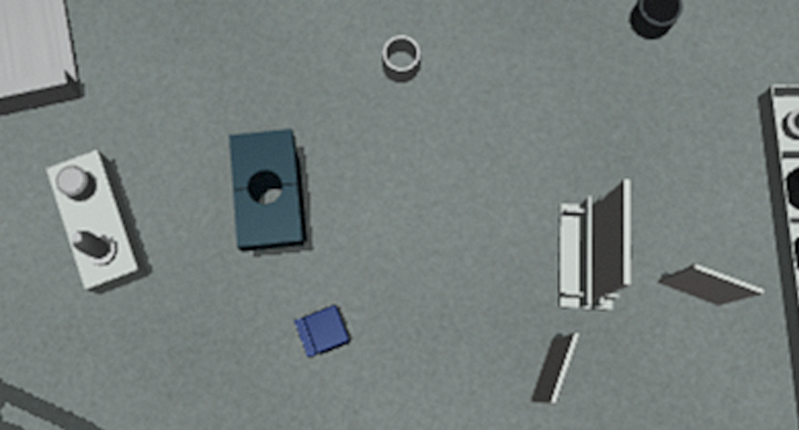

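View pics/b.png

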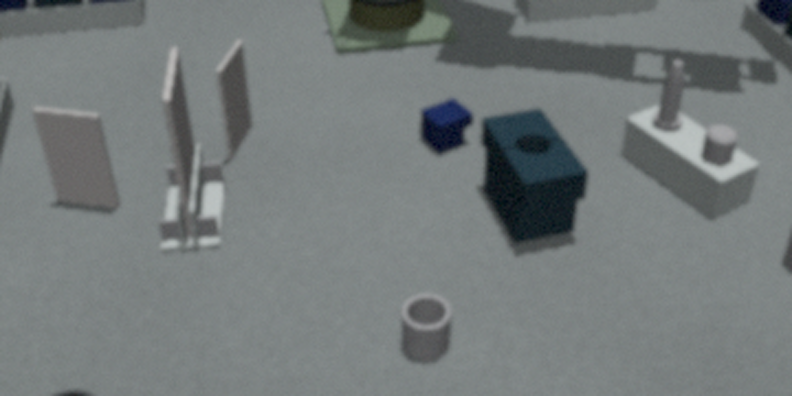

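Top view: the plate in the rack is the tallest one, its top edge at crop (628,180)-(630,285). The block is at crop (265,188), with its front face towards crop right. The scene view agrees: the punch is nearer the robot and the stub is farther away.

```bash
cat >> h.py <<'E'
from scipy.spatial.transform import Rotation as Ro
def go(p,jaw_deg=None,R=None):
    o=arm.get_obs();R0=np.array(o["ee_rot"]);p0=np.array(o["tcp_pos"])
    if R is None: R=down(jaw_deg)
    print("offset",(R0.T@(np.array(p)-p0)*100).round(2),"twist",(Ro.from_matrix(R0.T@R).as_rotvec(degrees=True)).round(2))
def down(a):
    a=np.radians(a);z=np.array([np.cos(a),np.sin(a),0]);y=np.array([0,0,-1.]);return np.c_[np.cross(y,z),y,z]
E
python3 - <<'E'
from h import *
c=calibration("top")
for u,z in [((628,180),.208),((630,285),.208),((230,136),.105),((292,130),.105),((303,243),.105),((238,248),.105),((48,170),.06),((100,151),.06),((137,270),.06),((90,290),.06)]:
    print(u,onz(c,(130+u[0]/2.05,100+u[1]/2.05),z).round(3))
c2=calibration("wrist");o=arm.get_obs()
R0=np.array(o["ee_rot"]);print("cam in tool",R0.T@(-np.array(c2["R"]).T@c2["t"]-o["tcp_pos"]),R0.T@np.array(c2["R"])[2],c2["intrinsics"][0])
go([0.47,-0.34,0.33],-90)
E
```

```text
(628, 180) [ 0.527 -0.348  0.208]
(630, 285) [ 0.408 -0.34   0.208]
(230, 136) [0.623 0.119 0.105]
(292, 130) [0.629 0.041 0.105]
(303, 243) [0.483 0.028 0.105]
(238, 248) [0.479 0.108 0.105]
(48, 170) [0.597 0.364 0.06 ]
(100, 151) [0.621 0.297 0.06 ]
(137, 270) [0.462 0.244 0.06 ]
(90, 290) [0.438 0.303 0.06 ]
cam in tool [-0.07097592 -0.16982287  0.00032875] [ 2.56594653e-01  9.66518948e-01 -5.54598056e-04] [347.08533524   0.         320.4716986 ]
offset [ 57.08 -11.61 -67.86] twist [-0.000e+00  1.544e+02 -1.000e-02]
```

Emit:
{"api": "send_rows", "payload": {
  "offset": [
    [0, -12, 0],
    [0, -12, 0],
    [0, -12, 0],
    [57, -12, -68],
    [57, -12, -68],
    [57, -12, -68],
    [57, -12, -68],
    [57, -12, -68],
    [57, -12, -68],
    [57, -12, -68],
    [57, -12, -68],
    [57, -12, -68],
    [57, -12, -68],
    [57, -12, -68],
    [57, -12, -68],
    [57, -12, -68],
    [57, -12, -68],
    [57, -12, -68],
    [57, -12, -68],
    [57, -12, -68]
  ],
  "twist": [
    [0, 0, 0],
    [0, 0, 0],
    [0, 8, 0],
    [0, 158, 0],
    [0, 158, 0],
    [0, 158, 0],
    [0, 158, 0],
    [0, 158, 0],
    [0, 158, 0],
    [0, 158, 0],
    [0, 158, 0],
    [0, 158, 0],
    [0, 158, 0],
    [0, 158, 0],
    [0, 158, 0],
    [0, 158, 0],
    [0, 158, 0],
    [0, 158, 0],
    [0, 158, 0],
    [0, 158, 0]
  ],
  "jaw": [9, 9, 9, 9, 9, 9, 9, 9, 9, 9, 9, 9, 9, 9, 9, 9, 9, 9, 9, 9]
}}

```text
clock: 3.9
tcp_pos: [0.4595, -0.307, 0.334]
ee_rot: [[-1.0, 0.001, -0.002], [0.002, 0.0, -1.0], [-0.001, -1.0, -0.0]]
wrist_force: [0.7, 0.3, 0.5]
finger_gap: 0.986
```

Emit:
{"api": "send_rows", "payload": {
  "offset": [
    [0, 0, 0],
    [0, 0, 0],
    [0, 0, 0],
    [0, 0, 0],
    [0, 0, 0]
  ],
  "twist": [
    [0, 0, 0],
    [0, 0, 0],
    [0, 0, 0],
    [0, 0, 0],
    [0, 0, 0]
  ],
  "jaw": [9, 9, 9, 9, 9]
}}

```text
clock: 4.4
tcp_pos: [0.4594, -0.3036, 0.3346]
ee_rot: [[-1.0, 0.001, 0.007], [-0.007, -0.0, -1.0], [-0.001, -1.0, 0.0]]
wrist_force: [0.2, 0.2, 0.3]
finger_gap: 0.986
```

Run:
```python
from h import *
c=calibration("wrist");im=read_camera("wrist");cv2.imwrite("pics/w1.png",im)
print(arm.get_obs()["tcp_pos"], [ (r["confidence"],r["box"]) for r in spotter.recognise("wrist","plate")])
np.save("w1.npy",im)
```

```text
[ 0.45939508 -0.30379825  0.33455587] [(0.97, [409.0, 171.5, 511.3, 224.5]), (0.83, [279.0, 217.8, 311.0, 316.6]), (0.67, [341.0, 106.8, 374.8, 242.9])]
```

View pics/w1.png

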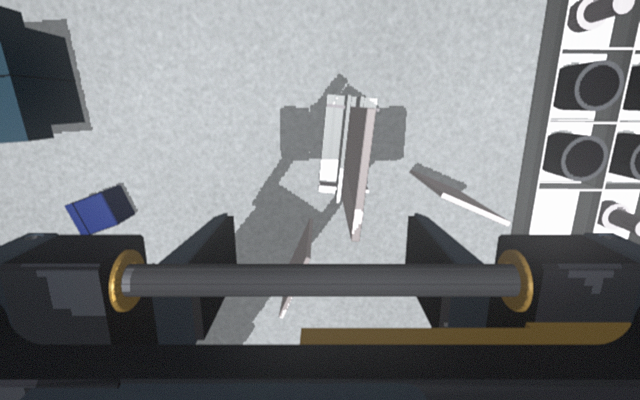

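The wrist view shows the plate in the rack around (358,165). The smaller look-alikes are at (295,265) and (460,195), and the small jaw and block are at the left.

Run:
```python
from h import *
im=np.load("w1.npy")[80:255,300:430]
cv2.imwrite("pics/w1c.png",cv2.resize(im,None,fx=3.4,fy=3.4,interpolation=cv2.INTER_CUBIC))
c=calibration("wrist")
for y0 in (-.344,):
  for P in [(.527,-.348,.208),(.408,-.34,.208)]: print(P,proj(c,P))
```

```text
(0.527, -0.348, 0.208) [373.55693571 110.74487956]
(0.408, -0.34, 0.208) [358.91592724 244.15577195]
```

View pics/w1c.png

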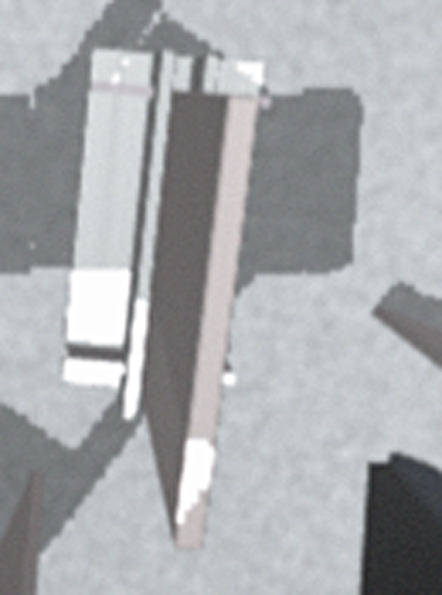

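The crop shows the plate's top edge as the pinkish strip from (243,97) to (191,545), with the rack to its left.

Run:
```python
from h import *
c=calibration("wrist")
a=onz(c,(300+243/3.4,80+97/3.4),.208);b=onz(c,(300+191/3.4,80+545/3.4),.208)
m=(a+b)/2;d=a-b;yaw=np.degrees(np.arctan2(d[1],d[0]));print(a,b,m,np.linalg.norm(d),yaw)
go([m[0],m[1],.23],-90+yaw); go([m[0],m[1],.172],-90+yaw)
```

```text
[ 0.52877199 -0.34618976  0.208     ] [ 0.41177865 -0.33736182  0.208     ] [ 0.47027532 -0.34177579  0.208     ] 0.11732593659766564 -4.315178843696312
offset [-1.05 10.45  3.78] twist [-0.02  4.69 -0.04]
offset [-1.05 16.25  3.78] twist [-0.02  4.69 -0.04]
```

Emit:
{"api": "send_rows", "payload": {
  "offset": [
    [-1, 3, 3.8],
    [-1, 8, 3.8],
    [-1, 11, 3.8],
    [-1, 14, 3.8],
    [-1, 17, 3.8],
    [-1, 17, 3.8],
    [-1, 17, 3.8],
    [-1, 17, 3.8]
  ],
  "twist": [
    [0, 4.7, 0],
    [0, 4.7, 0],
    [0, 4.7, 0],
    [0, 4.7, 0],
    [0, 4.7, 0],
    [0, 4.7, 0],
    [0, 4.7, 0],
    [0, 4.7, 0]
  ],
  "jaw": [7, 6, 6, 6, 6, 6, 6, 6],
  "force": 30
}}

```text
clock: 5.3
tcp_pos: [0.4708, -0.3434, 0.166]
ee_rot: [[-0.997, 0.003, -0.076], [0.076, -0.002, -0.997], [-0.003, -1.0, 0.002]]
wrist_force: [-0.2, 1.1, -0.3]
finger_gap: 0.661
```

Emit:
{"api": "send_rows", "payload": {
  "offset": [
    [0, 0, 0],
    [0, 0, 0],
    [0, 0, 0],
    [0, 0, 0],
    [0, 0, 0],
    [0, 0, 0],
    [0, 0, 0],
    [0, 0, 0]
  ],
  "twist": [
    [0, 0, 0],
    [0, 0, 0],
    [0, 0, 0],
    [0, 0, 0],
    [0, 0, 0],
    [0, 0, 0],
    [0, 0, 0],
    [0, 0, 0]
  ],
  "jaw": [0, 0, 0, 0, 0, 0, 0, 0]
}}

```text
clock: 6.1
tcp_pos: [0.4697, -0.3422, 0.1638]
ee_rot: [[-0.997, 0.0, -0.077], [0.077, 0.002, -0.997], [0.0, -1.0, -0.002]]
wrist_force: [1.1, 1.5, 0.5]
finger_gap: 0.09
```

Emit:
{"api": "send_rows", "payload": {
  "offset": [
    [0, -1, 0],
    [0, -3, 0],
    [0, -6, 0],
    [0, -9, 0],
    [0, -12, 0],
    [0, -14, 0],
    [0, -14, 0],
    [0, -14, 0]
  ],
  "twist": [
    [0, 0, 0],
    [0, 0, 0],
    [0, 0, 0],
    [0, 0, 0],
    [0, 0, 0],
    [0, 0, 0],
    [0, 0, 0],
    [0, 0, 0]
  ],
  "jaw": [0, 0, 0, 0, 0, 0, 0, 0]
}}

```text
clock: 6.9
tcp_pos: [0.4693, -0.3428, 0.3036]
ee_rot: [[-0.997, -0.0, -0.077], [0.077, -0.0, -0.997], [0.0, -1.0, 0.0]]
wrist_force: [0.5, 0.4, -3.4]
finger_gap: 0.085
```

Run:
```python
from h import *
o=arm.get_obs();print(o["finger_gap"],o["tcp_pos"],o["wrist_force"])
# block top outline from top camera via trace for refined pose
im=read_camera("top");c=calibration("top")
cv2.imwrite("pics/t2.png",cv2.resize(im[140:260,220:420],None,fx=4,fy=4,interpolation=cv2.INTER_CUBIC))
for r in spotter.trace("top","block")[:1]:
    m=r["pixels"].astype(np.uint8);print(r["confidence"],cv2.minAreaRect(cv2.findNonZero(m)))
    p=cv2.boxPoints(cv2.minAreaRect(cv2.findNonZero(m)));print([onz(c,u,.105).round(3) for u in p])
```

```text
0.08471369339830219 [ 0.4693359  -0.34278465  0.30356319] [ 0.49517559  0.3966102  -3.39213139]
0.56 ((259.2373352050781, 191.52317810058594), (58.156410217285156, 35.06962966918945), 84.95755004882812)
[array([0.629, 0.127, 0.105]), array([0.635, 0.036, 0.105]), array([0.482, 0.025, 0.105]), array([0.477, 0.113, 0.105])]
```

View pics/t2.png

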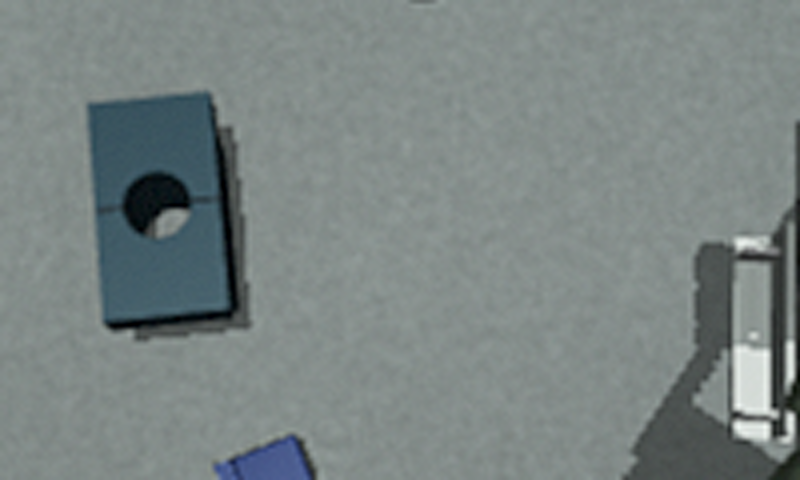

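The crop shows the block's top, with its front edge from (210,94) to (231,308). The plate is out of the rack, and the empty slot shows at the right.

```bash
cat >> h.py <<'E'
def blockpose():
    c=calibration("top")
    a=onz(c,(220+210/4,140+94/4),.105);b=onz(c,(220+231/4,140+308/4),.105)
    m=(a+b)/2;d=a-b;xb=d/np.linalg.norm(d);yb=np.array([-xb[1],xb[0],0]);return m*[1,1,0],xb,yb,np.linalg.norm(d)
E
python3 - <<'E'
from h import *
m,xb,yb,L=blockpose();print(m,xb,L,np.degrees(np.arctan2(xb[1],xb[0])))
t=np.radians(20);z=np.array([0,0,1.])
u=np.sin(t)*yb+np.cos(t)*z;n=np.cos(t)*yb-np.sin(t)*z
R=np.c_[np.cross(-u,-n),-u,-n]
for out,h in((.10,.10),(.046,.004)):
    p=m-out*yb+h*z+.156*u;print(p);go(p,R=R)
E
```

```text
[0.55770626 0.03445353 0.        ] [0.99629689 0.08597968 0.        ] 0.14172980040452046 4.932362442692331
[ 0.56171677 -0.0120186   0.24659205]
offset [ -6.73   5.59 -33.64] twist [20.07 -9.21  1.78]
[0.55707387 0.04178144 0.15059205]
offset [ -5.88  15.21 -38.96] twist [20.07 -9.21  1.78]
```

Emit:
{"api": "send_rows", "payload": {
  "offset": [
    [-0.5, 0, -3],
    [-1.5, 0, -7],
    [-2.5, 1, -12],
    [-3.5, 2, -17],
    [-4.5, 3, -22],
    [-5.5, 4, -27],
    [-6.2, 5, -31],
    [-6.7, 5.6, -33.6],
    [-6.7, 5.6, -33.6],
    [-6.7, 5.6, -33.6],
    [-6.7, 5.6, -33.6],
    [-6.7, 5.6, -33.6]
  ],
  "twist": [
    [0, 0, 0],
    [3, -2, 0],
    [6, -4, 0.5],
    [10, -6, 1],
    [14, -7, 1.3],
    [18, -8.5, 1.6],
    [20, -9.2, 1.8],
    [20, -9.2, 1.8],
    [20, -9.2, 1.8],
    [20, -9.2, 1.8],
    [20, -9.2, 1.8],
    [20, -9.2, 1.8]
  ],
  "jaw": [0, 0, 0, 0, 0, 0, 0, 0, 0, 0, 0, 0]
}}

```text
clock: 8.2
tcp_pos: [0.5619, -0.0143, 0.2482]
ee_rot: [[-0.996, 0.032, 0.078], [-0.084, -0.342, -0.936], [-0.003, -0.939, 0.343]]
wrist_force: [-0.0, -0.3, -1.7]
finger_gap: 0.088
```

Run:
```python
from h import *
m,xb,yb,L=blockpose();o=arm.get_obs();print(o["tcp_pos"],o["finger_gap"])
t=np.radians(20);z=np.array([0,0,1.])
u=np.sin(t)*yb+np.cos(t)*z;n=np.cos(t)*yb-np.sin(t)*z
R=np.c_[np.cross(-u,-n),-u,-n]
for out,h in((.056,.02),(.046,.003)): go(m-out*yb+h*z+.156*u,R=R)
cv2.imwrite("pics/s3.png",cv2.resize(read_camera("scene")[110:270,240:460],None,fx=3.5,fy=3.5,interpolation=cv2.INTER_CUBIC))
```

```text
[ 0.56188185 -0.01429138  0.2481528 ] 0.08803098702508673
offset [ 0.03  6.07 -7.14] twist [-0.06 -0.18 -0.12]
offset [ 0.04  7.33 -8.67] twist [-0.06 -0.18 -0.12]
```

View pics/s3.png

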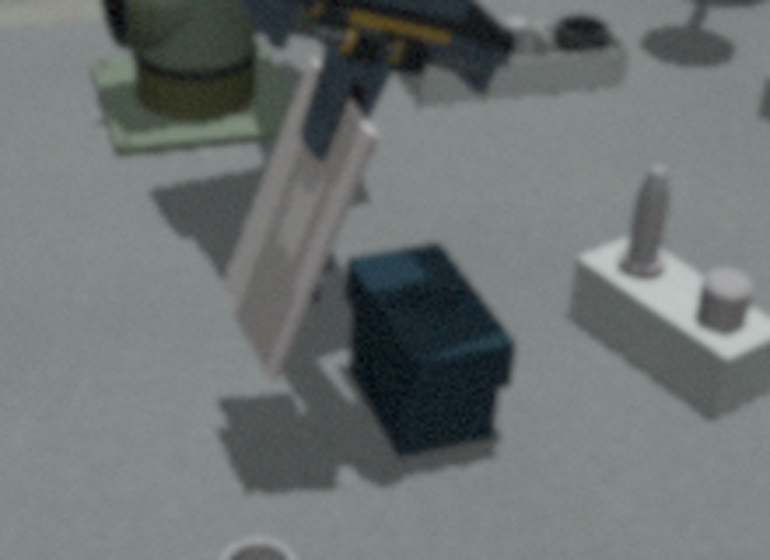

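The plate is held square and tilted towards the block in front of its face, so I'm lowering it.

Emit:
{"api": "send_rows", "payload": {
  "offset": [
    [0, 1.5, -2],
    [0, 3, -4],
    [0, 4.5, -5.5],
    [0, 6, -7.1],
    [0, 6.7, -7.8],
    [0, 7.1, -8.3],
    [0, 7.3, -8.6],
    [0, 7.3, -8.6],
    [0, 7.3, -8.6],
    [0, 7.3, -8.6]
  ],
  "twist": [
    [0, 0, 0],
    [0, 0, 0],
    [0, 0, 0],
    [0, 0, 0],
    [0, 0, 0],
    [0, 0, 0],
    [0, 0, 0],
    [0, 0, 0],
    [0, 0, 0],
    [0, 0, 0]
  ],
  "jaw": [0, 0, 0, 0, 0, 0, 0, 0, 0, 0]
}}

```text
clock: 9.25
tcp_pos: [0.5581, 0.0425, 0.1506]
ee_rot: [[-0.996, 0.033, 0.079], [-0.086, -0.341, -0.936], [-0.004, -0.939, 0.343]]
wrist_force: [0.1, -0.8, -2.2]
finger_gap: 0.084
```

Emit:
{"api": "send_rows", "payload": {
  "offset": [
    [0, 0.1, -0.04],
    [0, 0.1, -0.04],
    [0, 0.19, -0.07],
    [0, 0.19, -0.07],
    [0, 0.19, -0.07]
  ],
  "twist": [
    [0, 0, 0],
    [0, 0, 0],
    [0, 0, 0],
    [0, 0, 0],
    [0, 0, 0]
  ],
  "jaw": [0, 0, 0, 0, 0]
}}

```text
clock: 9.75
tcp_pos: [0.5578, 0.0426, 0.1479]
ee_rot: [[-0.996, 0.032, 0.08], [-0.086, -0.341, -0.936], [-0.003, -0.939, 0.343]]
wrist_force: [0.9, -0.0, -1.7]
finger_gap: 0.089
```

Emit:
{"api": "send_rows", "payload": {
  "offset": [
    [0, 0.1, -0.04],
    [0, 0.1, -0.04],
    [0, 0.1, -0.04]
  ],
  "twist": [
    [0, 0, 0],
    [0, 0, 0],
    [0, 0, 0]
  ],
  "jaw": [0, 0, 0]
}}

```text
clock: 10.05
tcp_pos: [0.5579, 0.0427, 0.1476]
ee_rot: [[-0.996, 0.033, 0.079], [-0.086, -0.342, -0.936], [-0.004, -0.939, 0.343]]
wrist_force: [-1.3, 2.1, 4.8]
finger_gap: 0.09
```

Emit:
{"api": "send_rows", "payload": {
  "offset": [
    [0, -0.06, -0.08],
    [0, -0.1, -0.18],
    [0, -0.1, -0.18]
  ],
  "twist": [
    [0, 0, 0],
    [0, 0, 0],
    [0, 0, 0]
  ],
  "jaw": [0, 0, 0]
}}

```text
clock: 10.35
tcp_pos: [0.5578, 0.0439, 0.1475]
ee_rot: [[-0.996, 0.033, 0.08], [-0.087, -0.344, -0.935], [-0.003, -0.939, 0.345]]
wrist_force: [-0.0, -3.1, 2.7]
finger_gap: 0.085
```

Emit:
{"api": "send_rows", "payload": {
  "offset": [
    [0, -0.03, -0.1],
    [0, -0.05, -0.15],
    [0, -0.05, -0.15]
  ],
  "twist": [
    [0, 0, 0],
    [0, 0, 0],
    [0, 0, 0]
  ],
  "jaw": [0, 0, 0]
}}

```text
clock: 10.65
tcp_pos: [0.5576, 0.0458, 0.1474]
ee_rot: [[-0.996, 0.033, 0.08], [-0.086, -0.343, -0.936], [-0.003, -0.939, 0.344]]
wrist_force: [0.0, -4.3, 4.8]
finger_gap: 0.088
```

Emit:
{"api": "send_rows", "payload": {
  "offset": [
    [0, -0.06, -0.1],
    [0, -0.1, -0.15],
    [0, -0.1, -0.15],
    [0, -0.1, -0.15]
  ],
  "twist": [
    [0, 0, 0],
    [0, 0, 0],
    [0, 0, 0],
    [0, 0, 0]
  ],
  "jaw": [0, 0, 0, 0]
}}

```text
clock: 11.05
tcp_pos: [0.5573, 0.0481, 0.1476]
ee_rot: [[-0.996, 0.032, 0.08], [-0.086, -0.341, -0.936], [-0.003, -0.939, 0.343]]
wrist_force: [0.2, -3.1, 3.9]
finger_gap: 0.091
```

Emit:
{"api": "send_rows", "payload": {
  "offset": [
    [0, -0.05, -0.1],
    [0, -0.1, -0.2],
    [0, -0.12, -0.3],
    [0, -0.12, -0.3]
  ],
  "twist": [
    [0, 0, 0],
    [0, 0, 0],
    [0, 0, 0],
    [0, 0, 0]
  ],
  "jaw": [0, 0, 0, 0]
}}

```text
clock: 11.45
tcp_pos: [0.5572, 0.0488, 0.1474]
ee_rot: [[-0.996, 0.032, 0.079], [-0.085, -0.346, -0.934], [-0.002, -0.938, 0.347]]
wrist_force: [2.8, -12.4, 0.6]
finger_gap: 0.086
```

Emit:
{"api": "send_rows", "payload": {
  "offset": [
    [0, 0.03, 0.12],
    [0, 0.03, 0.12],
    [0, 0.03, 0.12],
    [0, 0.03, 0.12],
    [0, 0.03, 0.12],
    [0, 0.03, 0.12],
    [0, 0.03, 0.12],
    [0, 0.03, 0.12]
  ],
  "twist": [
    [0, 0, 0],
    [0, 0, 0],
    [0, 0, 0],
    [0, 0, 0],
    [0, 0, 0],
    [0, 0, 0],
    [0, 0, 0],
    [0, 0, 0]
  ],
  "jaw": [0, 0, 5, 5, 5, 5, 5, 5]
}}

```text
clock: 12.25
tcp_pos: [0.5571, 0.0503, 0.1477]
ee_rot: [[-0.996, 0.032, 0.08], [-0.086, -0.341, -0.936], [-0.003, -0.94, 0.342]]
wrist_force: [0.4, 0.5, 0.1]
finger_gap: 0.54
```

Emit:
{"api": "send_rows", "payload": {
  "offset": [
    [0, -1, 0],
    [0, -3, 0],
    [0, -6, 0],
    [0, -10, 0],
    [0, -14, 0],
    [0, -14, 0],
    [0, -14, 0]
  ],
  "twist": [
    [0, 0, 0],
    [0, 0, 0],
    [0, 0, 0],
    [0, 0, 0],
    [0, 0, 0],
    [0, 0, 0],
    [0, 0, 0]
  ],
  "jaw": [5, 5, 5, 5, 5, 5, 5]
}}

```text
clock: 12.95
tcp_pos: [0.5528, 0.0984, 0.2804]
ee_rot: [[-0.996, 0.035, 0.079], [-0.087, -0.34, -0.936], [-0.005, -0.94, 0.342]]
wrist_force: [-0.4, -0.2, 0.0]
finger_gap: 0.546
```

Run:
```python
from h import *
o=arm.get_obs();print(o["tcp_pos"],o["finger_gap"])
a=cv2.resize(read_camera("scene")[140:270,280:480],None,fx=3,fy=3)
b=cv2.resize(read_camera("top")[140:280,130:330],None,fx=3,fy=3)
cv2.imwrite("pics/p4.png",cv2.resize(np.hstack([a[:390],b[:390]]),(800,260)))
c=calibration("top")
# expected nose/stub top centres
for q in("punch","stub","holder"):
    for r in spotter.trace("top",q)[:1]:
        print(q,r["confidence"],r["box"],cv2.minAreaRect(cv2.findNonZero(r["pixels"].astype(np.uint8))))
r=spotter.mark_of("top","stub");print([(x["confidence"],onz(c,x["uv"],.015)) for x in r])
r=spotter.mark_of("top","punch");print([(x["confidence"],onz(c,x["uv"],.015)) for x in r])
r=spotter.mark_of("top","punch_nose");print([(x["confidence"],onz(c,x["uv"],.155)) for x in r])
```

```text
[0.55277775 0.09844902 0.28041007] 0.5463052676255284
holder 0.6 [186.1, 216.6, 200.0, 237.6] ((191.70001220703125, 226.10000610351562), (21.503488540649414, 14.546475410461426), 71.56504821777344)
[]
[]
[]
```

View pics/p4.png

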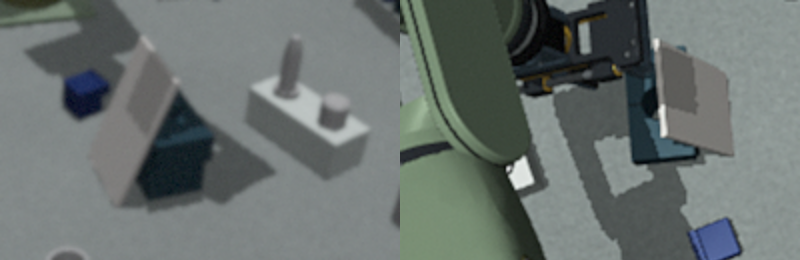

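The plate leans square on the block, let go. The punch and stub are undisturbed. I'm moving over to the punch.

Run:
```python
from h import *
go([.487,.288,.27],-71.6)
```

```text
offset [  4.89  -5.91 -18.64] twist [-19.99 -13.38   2.28]
```

Emit:
{"api": "send_rows", "payload": {
  "offset": [
    [0, -1, -2],
    [0.5, -2, -5],
    [1.5, -3, -8],
    [2.5, -4, -11],
    [3.5, -5, -14],
    [4.5, -5.9, -17],
    [4.9, -5.9, -18.6],
    [4.9, -5.9, -18.6],
    [4.9, -5.9, -18.6],
    [4.9, -5.9, -18.6]
  ],
  "twist": [
    [0, 0, 0],
    [-5, 3, 0.5],
    [-10, 6, 1],
    [-15, 9, 1.5],
    [-20, 13, 2.3],
    [-20, 13, 2.3],
    [-20, 13.4, 2.3],
    [-20, 13.4, 2.3],
    [-20, 13.4, 2.3],
    [-20, 13.4, 2.3]
  ],
  "jaw": [6, 6, 6, 6, 6, 6, 6, 6, 6, 6]
}}

```text
clock: 14.35
tcp_pos: [0.4876, 0.2871, 0.2708]
ee_rot: [[-0.987, 0.083, -0.136], [0.137, -0.002, -0.991], [-0.082, -0.997, -0.01]]
wrist_force: [-0.8, 0.3, 0.5]
finger_gap: 0.657
```

Run:
```python
from h import *
o=arm.get_obs();print(o["tcp_pos"],o["ee_rot"].round(3))
c=calibration("wrist");im=read_camera("wrist");cv2.imwrite("pics/w5.png",im)
for r in spotter.mark_of("wrist","punch_nose"): print(r, onz(c,r["uv"],.155))
for q in("punch","stub"):
  for r in spotter.recognise("wrist",q): print(q,r)
for p in [(.487,.288,.155),(.487,.288,.07),(.572,.316,.099)]: print(p,proj(c,p))
```

```text
[0.48755663 0.28705919 0.27081202] [[-0.987  0.083 -0.136]
 [ 0.137 -0.002 -0.991]
 [-0.082 -0.997 -0.01 ]]
{'uv': [315.0, 201.4], 'confidence': 0.78} [0.48995146 0.29238016 0.155     ]
punch {'box': [301.3, 164.3, 339.2, 208.8], 'confidence': 0.59}
stub {'box': [255.6, 89.7, 297.8, 127.7], 'confidence': 0.76}
(0.487, 0.288, 0.155) [320.54885668 204.07901619]
(0.487, 0.288, 0.07) [321.23490823 188.4926651 ]
(0.572, 0.316, 0.099) [280.71701007 111.61954997]
```

View pics/w5.png

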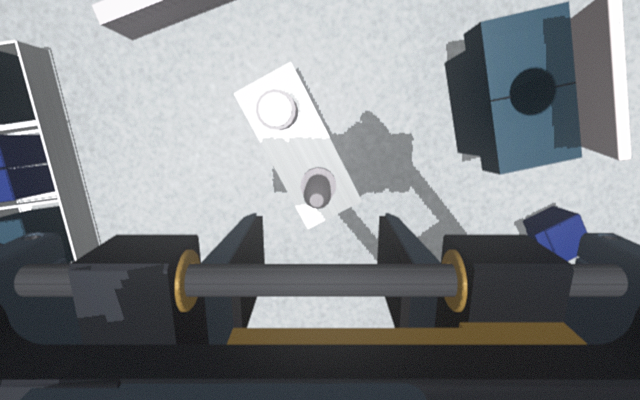

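The wrist view shows the punch nose at (316,201) and the stub top at (275,107). The tool is slightly turned because I got a sign wrong in the last twist, so I'm correcting that now.

Run:
```python
from h import *
c=calibration("wrist")
n=onz(c,(316,201),.155);k=onz(c,(318,184),.07);s=onz(c,(275,107),.099);print(n,k,s)
d=s-(n+k)/2;a=np.degrees(np.arctan2(d[1],d[0]));print(a,np.linalg.norm(d[:2]))
p=(n+k)/2
go([p[0],p[1],.20],a-90);go([p[0],p[1],.088],a-90)
```

```text
[0.49009779 0.2917095  0.155     ] [0.49232938 0.29109569 0.07      ] [0.57703111 0.32106229 0.099     ]
19.065840896422944 0.09079837959764323
offset [ 0.27  7.09 -0.39] twist [ -0.53 -26.93  -4.76]
offset [ 1.19 18.25 -0.28] twist [ -0.53 -26.93  -4.76]
```

Emit:
{"api": "send_rows", "payload": {
  "offset": [
    [0.3, 2, -0.4],
    [0.3, 4, -0.4],
    [0.3, 6, -0.4],
    [0.3, 7.1, -0.4],
    [0.5, 10, -0.4],
    [0.8, 13, -0.3],
    [1, 16, -0.3],
    [1.2, 18.2, -0.3],
    [1.2, 18.2, -0.3],
    [1.2, 18.2, -0.3]
  ],
  "twist": [
    [0, -8, -1.5],
    [-0.3, -16, -3],
    [-0.5, -24, -4],
    [-0.5, -27, -4.8],
    [-0.5, -27, -4.8],
    [-0.5, -27, -4.8],
    [-0.5, -27, -4.8],
    [-0.5, -27, -4.8],
    [-0.5, -27, -4.8],
    [-0.5, -27, -4.8]
  ],
  "jaw": [6, 6, 6, 6, 6, 6, 6, 6, 6, 6]
}}

```text
clock: 15.55
tcp_pos: [0.4912, 0.2922, 0.0888]
ee_rot: [[-0.944, -0.0, 0.329], [-0.329, -0.001, -0.944], [0.001, -1.0, 0.0]]
wrist_force: [0.9, -0.7, -0.2]
finger_gap: 0.659
```

Emit:
{"api": "send_rows", "payload": {
  "offset": [
    [0, 0, 0],
    [0, 0, 0],
    [0, 0, 0],
    [0, 0, 0],
    [0, 0, 0],
    [0, 0, 0],
    [0, 0, 0]
  ],
  "twist": [
    [0, 0, 0],
    [0, 0, 0],
    [0, 0, 0],
    [0, 0, 0],
    [0, 0, 0],
    [0, 0, 0],
    [0, 0, 0]
  ],
  "jaw": [0, 0, 0, 0, 0, 0, 0],
  "force": 45
}}

```text
clock: 16.25
tcp_pos: [0.4909, 0.2922, 0.0888]
ee_rot: [[-0.944, -0.0, 0.329], [-0.329, -0.001, -0.944], [0.0, -1.0, 0.001]]
wrist_force: [1.5, -1.3, 3.4]
finger_gap: 0.275
```

Emit:
{"api": "send_rows", "payload": {
  "offset": [
    [0, -1, 0],
    [0, -2.5, 0],
    [0, -4.5, 0],
    [0, -7, 0],
    [0, -10, 0],
    [0, -14, 0],
    [0, -18, 0],
    [0, -22, 0],
    [0, -25, 0],
    [0, -25, 0],
    [0, -25, 0]
  ],
  "twist": [
    [0, 0, 0],
    [0, 0, 0],
    [0, 0, 0],
    [0, 0, 0],
    [0, 0, 0],
    [0, 0, 0],
    [0, 0, 0],
    [0, 0, 0],
    [0, 0, 0],
    [0, 0, 0],
    [0, 0, 0]
  ],
  "jaw": [0, 0, 0, 0, 0, 0, 0, 0, 0, 0, 0]
}}

```text
clock: 17.35
tcp_pos: [0.4903, 0.2923, 0.3376]
ee_rot: [[-0.944, -0.002, 0.329], [-0.329, -0.001, -0.944], [0.002, -1.0, 0.0]]
wrist_force: [1.0, -0.5, -3.6]
finger_gap: 0.276
```

Run:
```python
from h import *
m,xb,yb,L=blockpose();z=np.array([0,0,1.])
o=arm.get_obs();print(o["tcp_pos"],o["finger_gap"],o["wrist_force"],o["qpos"])
# punch mid = TCP + (-0.003..) along u: grasp 92 from foot -> TCP at 73 from foot -> mid 3mm below TCP
mid=m-.16*yb+.185*z
h=np.array([mid[0],mid[1],0]);h/=np.linalg.norm(h)
t=np.radians(45)
u=np.cos(t)*z-np.sin(t)*h           # punch axis, nose back to robot
jz=-np.cross(z,h)                   # jaw horizontal
R=np.c_[np.cross(-u,jz),-u,jz]
print("target",mid+.003*u, "jaw",jz)
p0=mid+.16*z; go(p0,R=down(np.degrees(np.arctan2(jz[1],jz[0]))))
go(mid+.003*u+.1*z,R=R); go(mid+.003*u,R=R)
```

```text
[0.49030212 0.29231072 0.33758856] 0.2760413898525797 [ 1.00930288 -0.49870981 -3.59184773] [2.96478424e+01 1.52330450e+01 7.65355165e+01 9.22817621e-04
 8.83691921e+01 1.00442665e+02]
target [ 0.56939065 -0.12450084  0.18712132] jaw [-0.2136095  -0.97691913  0.        ]
offset [ 6.06 -0.71 42.07] twist [-0.06 31.54  0.13]
offset [ 6.23  5.08 41.96] twist [12.32 29.91 43.96]
offset [ 6.21 15.08 41.96] twist [12.32 29.91 43.96]
```

Emit:
{"api": "send_rows", "payload": {
  "offset": [
    [0.5, 0, 3],
    [1, 0, 7],
    [1.5, 0, 11],
    [2, 0, 15],
    [2.6, 0, 19],
    [3.3, 0, 23],
    [4, 0, 27],
    [4.6, 0, 31],
    [5.2, 0, 35],
    [5.7, 0, 39],
    [6.1, 0, 42],
    [6.1, 0, 42],
    [6.1, 0, 42],
    [6.1, 0, 42]
  ],
  "twist": [
    [0, 3, 0],
    [0, 6, 0],
    [0, 9, 0],
    [0, 12, 0],
    [0, 15, 0],
    [0, 18, 0],
    [0, 21, 0],
    [0, 24, 0],
    [0, 27, 0],
    [0, 30, 0],
    [0, 31.5, 0],
    [0, 31.5, 0],
    [0, 31.5, 0],
    [0, 31.5, 0]
  ],
  "jaw": [0, 0, 0, 0, 0, 0, 0, 0, 0, 0, 0, 0, 0, 0]
}}

```text
clock: 18.75
tcp_pos: [0.5707, -0.1232, 0.3371]
ee_rot: [[-0.977, -0.004, -0.212], [0.212, 0.001, -0.977], [0.004, -1.0, 0.0]]
wrist_force: [-0.5, 0.0, -3.7]
finger_gap: 0.276
```

Run:
```python
from h import *
m,xb,yb,L=blockpose();z=np.array([0,0,1.])
o=arm.get_obs();print(o["tcp_pos"],o["finger_gap"],o["wrist_force"],o["qpos"])
mid=m-.16*yb+.185*z
h=np.array([mid[0],mid[1],0]);h/=np.linalg.norm(h)
t=np.radians(45);u=np.cos(t)*z-np.sin(t)*h;jz=-np.cross(z,h)
R=np.c_[np.cross(-u,jz),-u,jz]
go(mid+.003*u+.1*z,R=R); go(mid+.003*u,R=R)
```

```text
[ 0.57070379 -0.12320883  0.33711419] 0.27581632044364385 [-0.48239833  0.03232562 -3.71921158] [-1.33058172e+01  1.65653720e+01  7.47497083e+01 -9.33976553e-03
  8.89067433e+01  8.89405615e+01]
offset [0.08 5.   0.15] twist [3.000e-02 9.000e-02 4.522e+01]
offset [ 0.04 15.    0.15] twist [3.000e-02 9.000e-02 4.522e+01]
```

Emit:
{"api": "send_rows", "payload": {
  "offset": [
    [0, 1, 0],
    [0, 2, 0],
    [0, 3, 0],
    [0, 4, 0],
    [0, 5, 0.1],
    [0, 6, 0.1],
    [0, 8, 0.1],
    [0, 10, 0.1],
    [0, 12, 0.1],
    [0, 14, 0.1],
    [0, 15, 0.1],
    [0, 15, 0.1],
    [0, 15, 0.1],
    [0, 15, 0.1],
    [0, 15, 0.1]
  ],
  "twist": [
    [0, 0, 5],
    [0, 0, 11],
    [0, 0, 17],
    [0, 0, 23],
    [0, 0, 29],
    [0, 0, 35],
    [0, 0, 41],
    [0, 0, 45],
    [0, 0, 45],
    [0, 0, 45],
    [0, 0, 45],
    [0, 0, 45],
    [0, 0, 45],
    [0, 0, 45],
    [0, 0, 45]
  ],
  "jaw": [0, 0, 0, 0, 0, 0, 0, 0, 0, 0, 0, 0, 0, 0, 0]
}}

```text
clock: 20.25
tcp_pos: [0.5714, -0.1256, 0.1907]
ee_rot: [[-0.692, 0.69, -0.212], [0.15, -0.15, -0.977], [-0.706, -0.708, 0.0]]
wrist_force: [0.2, 0.1, -4.0]
finger_gap: 0.274
```

Run:
```python
from h import *
o=arm.get_obs();print(o["tcp_pos"],o["finger_gap"],o["wrist_force"],o["qpos"])
a=cv2.resize(read_camera("scene")[120:300,220:480],(500,346),interpolation=cv2.INTER_CUBIC)
b=cv2.resize(read_camera("top")[130:310,230:386],(300,346),interpolation=cv2.INTER_CUBIC)
cv2.imwrite("pics/p6.png",np.hstack([a,b]))
for n in("scene","top"):
  for q in("sleeve","small_jaw","stub"): 
    for r in spotter.mark_of(n,q)[:2]: print(n,q,r["confidence"],np.round(r["uv"]))
```

```text
[ 0.57135217 -0.12556612  0.19072259] 0.2737372104596105 [ 0.16941744  0.11362403 -3.99694544] [-14.40822523   5.61848024 127.01182687  32.3091293    2.89215817
  56.1637107 ]
scene sleeve 0.94 [310. 288.]
scene sleeve 0.56 [289. 211.]
scene small_jaw 0.76 [315. 196.]
scene stub 0.5 [209. 228.]
scene stub 0.49 [446. 214.]
top sleeve 0.78 [326. 130.]
top sleeve 0.53 [184. 213.]
top small_jaw 0.73 [291. 264.]
top stub 0.56 [174. 194.]
```

View pics/p6.png

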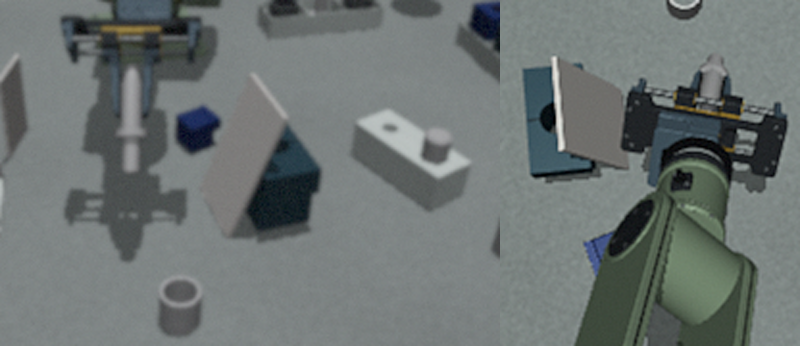

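The punch is held slanting in front of the plate, and the bystanders haven't moved. Joint 5 sits at 2.89°, almost at its limit, so I'm reducing the tilt to about 38°.

Emit:
{"api": "send_rows", "payload": {
  "offset": [
    [0, 0, 0],
    [0, 0, 0],
    [0, 0, 0],
    [0, 0, 0],
    [0, 0, 0.5],
    [0, 0, 0.5],
    [0, 0, 0.5],
    [0, 0, 0.5],
    [0, 0, 0.5],
    [0, 0, 0.5]
  ],
  "twist": [
    [0, 0, -2],
    [0, 0, -4],
    [0, 0, -6],
    [0, 0, -8],
    [0, 0, -8],
    [0, 0, -8],
    [0, 0, -8],
    [0, 0, -8],
    [0, 0, -8],
    [0, 0, -8]
  ],
  "jaw": [0, 0, 0, 0, 0, 0, 0, 0, 0, 0]
}}

```text
clock: 21.65
tcp_pos: [0.5698, -0.1306, 0.1897]
ee_rot: [[-0.782, 0.586, -0.212], [0.17, -0.127, -0.977], [-0.6, -0.8, -0.0]]
wrist_force: [0.3, 0.2, -2.8]
finger_gap: 0.279
```

Run:
```python
from h import *
o=arm.get_obs();print(o["tcp_pos"],o["ee_rot"].round(3),o["finger_gap"],o["wrist_force"],o["qpos"].round(2),o["joint_vel"].round(2))
# punch tilt from the scene image: project expected foot/nose and overlay
u=-o["ee_rot"][:,1];foot=o["tcp_pos"]-.073*u;nose=foot+.14*u
m,xb,yb,L=blockpose();mid=foot+.07*u
print("mid z",mid[2],"block xy",(mid-m)@xb,(mid-m)@yb-.04,"tilt",np.degrees(np.arccos(u[2])))
im=read_camera("scene");c=calibration("scene")
for P in(foot,nose): cv2.circle(im,tuple(int(round(v)) for v in proj(c,P)),1,(0,0,255),-1)
cv2.imwrite("pics/p7.png",cv2.resize(im[120:260,220:400],None,fx=4,fy=4,interpolation=cv2.INTER_CUBIC))
```

```text
[ 0.56984554 -0.1305704   0.1896605 ] [[-0.782  0.586 -0.212]
 [ 0.17  -0.127 -0.977]
 [-0.6   -0.8   -0.   ]] 0.27939338207093295 [ 0.2936595   0.1867601  -2.76067407] [-14.97   6.27 120.59   5.78  16.4   82.28] [-0.04  0.01  0.01  0.05 -0.04 -0.07]
mid z 0.1872599294509285 block xy -0.00037544064278583383 -0.20598808983758987 tilt 36.85175014276239
```

View pics/p7.png

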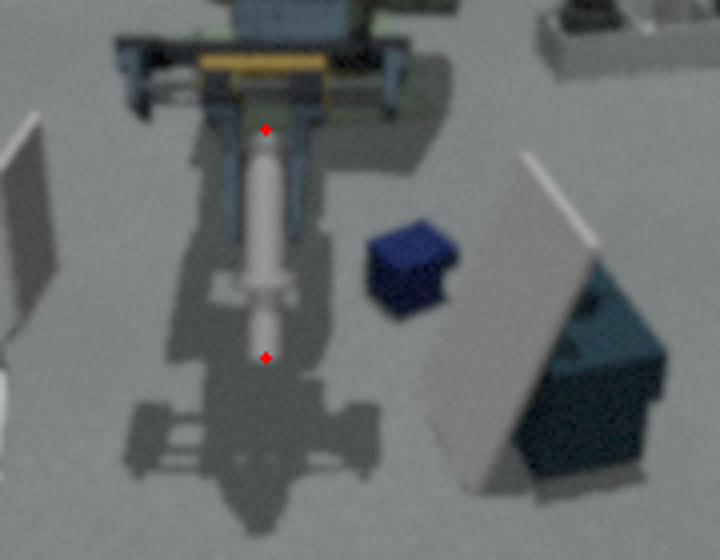

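The overlaid foot and nose marks match the punch. I'm adding 4° of slant, which still leaves joint 5 with margin, then handing in.

Emit:
{"api": "send_rows", "payload": {
  "offset": [
    [0, 0, 0],
    [0, 0, 0],
    [0, 0, 0],
    [0, 0, 0],
    [0, 0, 0],
    [0, 0, 0],
    [0, 0, 0],
    [0, 0, 0]
  ],
  "twist": [
    [0, 0, 1],
    [0, 0, 2],
    [0, 0, 3],
    [0, 0, 4],
    [0, 0, 4],
    [0, 0, 4],
    [0, 0, 4],
    [0, 0, 4]
  ],
  "jaw": [0, 0, 0, 0, 0, 0, 0, 0]
}}

```text
clock: 22.5
tcp_pos: [0.5702, -0.1308, 0.19]
ee_rot: [[-0.739, 0.64, -0.212], [0.16, -0.139, -0.977], [-0.655, -0.756, 0.0]]
wrist_force: [0.1, -0.7, -3.9]
finger_gap: 0.276
```

Run:
```python
from h import *
o=arm.get_obs();print(o["tcp_pos"],o["ee_rot"][:,1],o["finger_gap"],o["qpos"].round(2),o["joint_vel"].round(2))
if o["qpos"][4]>6: print(arm.hand_in())
```

```text
[ 0.57018109 -0.13077239  0.18997774] [ 0.63960311 -0.13900032 -0.75603358] 0.2755273703826987 [-15.12   5.82 123.8   11.14   9.72  76.85] [-0.01  0.01  0.13  0.14  0.12 -0.12]
the job is handed in; nothing more can be done
None
```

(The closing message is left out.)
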